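Close the lever-arch file on its papers

ROBOT

A 7-joint arm with a two-finger parallel gripper is mounted at the origin on the work surface. World frame = base frame: x ahead of the robot, y to its left, z up, the work surface at z = 0. Lengths are in mm, angles in rad, forces in N, time in s.
With the tool pointing down it reaches from about 400 to 850 mm from the base axis. Payload 4.5 kg.
Tool frame: the origin (TCP) lies between the finger pads; the fingertips stand 25 mm ahead of it and the grasp point (between the pads) lies 6 mm ahead of it; z points along the fingers, y is the direction in which the jaws open and shut (so a half turn about z gives the same grasp; the last joint's range is limited). The gripper opens to 85 mm and grips with 20 to 120 N. Pads are 22 mm wide; open, the fingers measure 114 mm over their backs; the gripper's body (76 mm by 85 mm) begins 54 mm behind the grasp point. The pads swing forward as they close: fully open they stand 13 mm farther back than shut.
Start: joints at [1.311, 0.689, -0.195, 1.565, 0.157, 0.902, -0.215], TCP at [181.023, -598.233, 256.317] pointing down, gripper open.
Joint ranges: [-3.01, 3.01], [-0.46, 2.08], [-1.47, 1.51], [0.13, 2.56], [-1, 4.14], [0.04, 2.09], [-2.66, 2.66]. Speed limits (rad/s): [2.57, 2.57, 3.14, 3.14, 3.14, 3.14, 3.14].

INTERFACE

Orientations are given as [roll, pitch, yaw] about the fixed x, y, z axes, in that order (R = Rz(yaw) Ry(pitch) Rx(roll)).
In Python, from bench import bot, cams gives the robot as it stands. The module is installed in compiled form; this text tells all that it offers.
- The arm moves only by the tool servo_tool, never from a script. Its argument "plan" is a list of rows, each an object of numbers: "x", "y", "z": the shift along the tool's x, y, z in m; "roll": the turn about the tool's z in degrees; "claw": the finger opening in m, from 0 to 0.0854. A call has 1 to 8 rows; each row is the pose to reach, as a shift and turn from the pose commanded when the call began, along the tool's axes at that moment; what a row does not reach only later rows make up. A row lasts 1/10 s, in which the tool goes at most 50 mm and 8.59 degrees, less where a joint would pass 70% of its speed; a pose out of reach is approached as far as the arm can. A call with a gripper value outside its range is refused whole. The fingers move at their own pace and stop on an object; "grip_force" is the grip in N (left out, the last holds). Time passes only in rows, so rows that repeat a pose let the fingers close. It gives the time, the measured TCP pose, the force and the opening at its end, in the units of the state.
- bot.get_obs(): the state, without advancing time (a new reading comes with each control period).
- cams.get_image(name): name is "side" or "top" or "wrist"; returns a dict with "pixels" (420x560x3 uint8, red, green, blue), "intrinsics" (3x3 intrinsics, pixels), "k1" (the pictures are not rectified: a ray, as slopes to the right and down, at radius r is drawn at 1 + k1 r^2 times it, then the intrinsics apply), "R" (3x3) and "t" (3): a world point X has camera coordinates R X + t. Camera axes: x right, y down, z forward; pixel columns grow to the right and rows downward; lengths in mm; the calibration is good to about 2 mm. A picture is of the moment at which its call begins. There is no depth.
- bot.close_job(): hands the job in, once; it reports no verdict.
The state is a dict: "time": time; "joint_pos": joint angles; "qvel": joint speeds; "tau": joint torques, N m; "tool_pos": TCP position; "ee_rot": TCP orientation; "contact_force": force on the tool from outside, world axes, zero at the start; "torque": the same for the moment, N m; "opening": opening from 0.0 (shut) to 1.0 (fully open).
Only numpy, scipy, OpenCV 4.12 (cv2) and the standard library are available. Lean on these libraries where they do the work, as an engineer would, in place of code of your own. Each camera call takes 0.05 s, during which the arm holds its last target.

TASK

The lever-arch file lying open on the glass desk has its papers on the posts, but its arches still stand open. Shut it for the shelf: press its lever over and down until it snaps flat and the arches meet the posts, and push the paper bar down the two posts until it lies flat on the papers. Only press and push: pick nothing up, do not pull the bar up to the post tips, and leave the pen, eraser, tile and the other things on and around the file where they are.

Things in the scene. Friction and masses are not known exactly. Their poses are not given: they have to be found in the camera images.
- file: Small grey lever-arch file (A5), fixed, lying open like a book. Origin on the glass midway between its two posts; x runs along the spine away from the reader, y towards spine and front cover, z up. Covers 3 mm thick: back cover with the mechanism x -125..125, y -135..65 mm, then spine board and front cover to y = 344 mm.
- post_tips (a point): Point midway between the tips of the file's two steel posts, 48 mm above the glass. The posts are 6 mm thick, at file x = -40 and +40, y = 0 mm. Each has its arch of 4 mm wire, hinged at y = 45, z = 8 mm; at the start the arches lean away towards the spine; shut, they bridge from y = 45 mm to the post tips and rise 71 mm above the glass.
- papers (a point): Middle of the top face of the papers on the posts, 13 mm above the glass: a fixed stack 210 mm (file x) by 148 mm, file y -136..12 mm.
- lever_hinge (a point): Pivot of the file's lever, at file x = -48, y = 26, z = 16 mm. The lever turns about the file's y direction through this point.
- lever_pad (a point): Middle of the pressing face of the lever's thumb tab, 60 mm from the pivot. The lever is a steel strip 11 mm wide with a tab 20 mm wide (52 to 74 mm from the pivot) and a rolled lip at its end, 76 mm from the pivot. The face to press looks towards the posts and upwards, 4 mm off the line from the pivot along the lever.
- lever (a joint): Lever angle, rad. 0: open, standing 1.23 rad (70 deg) above level, tip leaning to the file's -x. 1.15: shut, almost level (0.08 rad above), pointing to -x, tab about 25 mm above the glass. An over-centre spring drives it to the nearer end (middle 0.575): it takes about 8 N square to the tab to start it, less towards the middle; then it snaps shut and stays.
- arch (a joint): Angle of the two arches, which the lever drives. 0: open, tips about 38 mm from the posts; 0.70: shut, tips meeting the posts.
- bar_mid (a point): Middle of the top face of the paper bar: a steel strip 12 mm wide and 5 mm high that joins two black sliders (18 x 16 x 8 mm) threaded on the two posts, 80 mm apart along the file's x. Free length between the sliders 62 mm.
- bar (a joint): How far the paper bar is down the posts, m. 0: at the post tips; 0.029: lying flat on the papers (its top face then 18 mm above the glass). It starts part way up at 0.006 to 0.013, stays where it is left, and slides with about 3 N of friction.
- eraser: Bystander: white plastic eraser block 45 x 20 x 12 mm, loose on the papers. Origin at the centre of its underside.
- pen: Bystander: navy plastic pen, 140 mm long, 11 mm thick, loose on the file's spine board, lying roughly along the spine. Origin under its middle.
- tile: Bystander: white ceramic tile with cork back, 100 x 100 x 11 mm, loose on the file's front cover. Origin at the centre of its underside.
- tin: Bystander: small aluminium tin with twist cap, 60 mm across, 43 mm high, on the glass at the near (-x) side of the file. Origin at the centre of its underside.
- phone_stand: Bystander: clear acrylic phone stand, 85 x 70 mm foot, 112 mm high, on the glass beside or beyond the file's back cover. Origin at the centre of its foot.
- clip_holder: Bystander: chrome spring clip on a wire stem and a round foot 60 mm across, 128 mm high, gripping nothing, on the glass beside or beyond the file's back cover. Origin at the centre of its underside.
- mug: Bystander: white ceramic mug, 76 mm across, 88 mm high, on the glass beside or beyond the file's back cover. Origin at the centre of its underside.

How it is judged:
By the outcome, as a careful person would: the job done as asked, in the order asked, and still so for the second after the job is handed in, with the robot touching nothing.
It also fails if it takes over 38 s, if anything falls off the work surface, if the arm or the gripper's body presses on something with over 40 N, if the wrist force passes 120 N, or if a joint passes its speed limit or range.

## Working session

There is one attempt and no reset: what is moved stays moved. The work goes in short steps, Python scripts to look and compute and a tool call to move; the robot and the scene stay as the last step left them, time stands still between calls to the robot, and variables do not carry over. Pictures are saved under pics/ and viewed, and the job is handed in when it is done.

Besides the shell and the picture viewer there is one more tool, called after ">>>" as name(argument=value, ...), one argument or row to a line, values as JSON. servo_tool: Moves the arm, as the interface text tells. Its arguments: {"type":"object","properties":{"plan":{"type":"array","items":{"type":"object","properties":{"x":{"type":"number"},"y":{"type":"number"},"z":{"type":"number"},"roll":{"type":"number"},"claw":{"type":"number"}}}},"grip_force":{"type":"number"}},"required":["plan"]}

```bash
mkdir -p pics; python3 - <<'E'
from bench import bot,cams
import cv2,numpy as np
o=bot.get_obs()
for k,v in o.items(): print(k,np.round(v,3))
for n in ["side","top","wrist"]:
    d=cams.get_image(n); cv2.imwrite(f"pics/{n}0.png",d["pixels"][:,:,::-1]); print(n,np.round(d["intrinsics"],1).tolist(),d["k1"],np.round(d["R"],3).tolist(),np.round(d["t"],1))
    np.savez(f"{n}0.npz",**d)
E
```

```text
time 0.0
joint_pos [ 1.311  0.69  -0.195  1.566  0.157  0.903 -0.215]
qvel [ 0.001  0.002 -0.002  0.001 -0.002 -0.002 -0.001]
tau [ 0.0000e+00 -5.3961e+01 -1.2660e+00 -1.5854e+01  9.0000e-03  1.0000e-02
  0.0000e+00]
tool_pos [ 180.786 -597.6    255.433]
ee_rot [-3.14   0.     0.294]
contact_force [-0.26  -0.18  -0.782]
torque [-0.011 -0.018 -0.016]
opening 1.001
side [[382.9, 0.0, 275.0], [0.0, 382.9, 208.8], [0.0, 0.0, 1.0]] -0.030536131226553322 [[0.699, -0.715, -0.01], [-0.542, -0.52, -0.661], [0.467, 0.467, -0.751]] [-375.7  369.8  487.1]
top [[525.6, 0.0, 283.0], [0.0, 525.6, 207.7], [0.0, 0.0, 1.0]] -0.1526994291867422 [[0.013, -1.0, 0.022], [-0.989, -0.016, -0.144], [0.144, -0.02, -0.989]] [  -7.3  586.4 1014.1]
wrist [[330.1, 0.0, 279.4], [0.0, 330.1, 210.5], [0.0, 0.0, 1.0]] -0.06606063845833864 [[0.289, -0.957, -0.003], [-0.916, -0.277, 0.29], [-0.279, -0.081, -0.957]] [-623.7  -39.4  380.3]
```

View pics/side0.png

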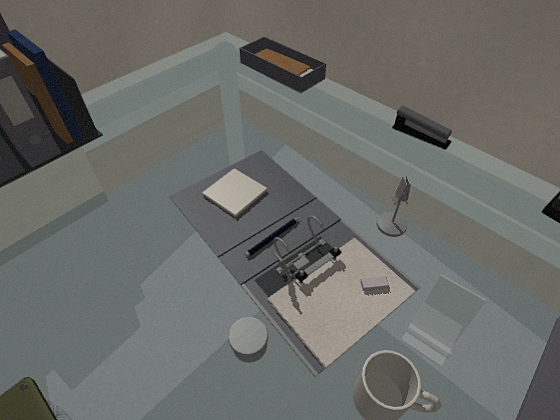

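View pics/top0.png

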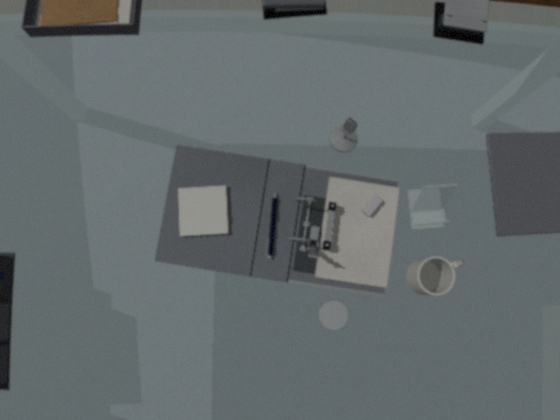

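View pics/wrist0.png

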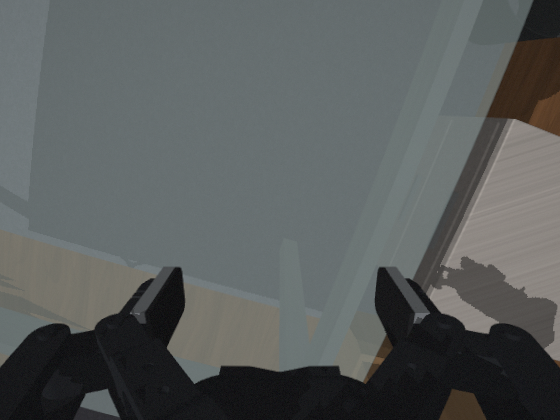

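The side view shows the file centred near (295,255). The top view shows it around (280,225), with the posts near (332,205) and (327,245) and the lever running to about (342,267). I'll enlarge both next.

```bash
cat > h.py <<'E'
import numpy as np,cv2
from scipy.optimize import brentq
def ray(d,u,v):
    K=d["intrinsics"];k=float(d["k1"])
    p=cv2.undistortPoints(np.array([[[u,v]]],float),K,np.array([k,0,0,0.]))[0,0]
    R=d["R"];C=-R.T@d["t"]; return C,R.T@np.array([p[0],p[1],1])
def plane(d,u,v,z):
    C,r=ray(d,u,v); return C+r*(z-C[2])/r[2]
def proj(d,X):
    c=d["R"]@np.asarray(X,float)+d["t"];s=c[:2]/c[2]
    s=s*(1+float(d["k1"])*(s@s)); return d["intrinsics"][:2,:2]@s+d["intrinsics"][:2,2]
def tri(d1,p1,d2,p2):
    C1,a=ray(d1,*p1);C2,b=ray(d2,*p2)
    a/=np.linalg.norm(a);b/=np.linalg.norm(b)
    s=np.linalg.lstsq(np.c_[a,-b],C2-C1,rcond=None)[0]
    P,Q=C1+a*s[0],C2+b*s[1]; return (P+Q)/2,np.linalg.norm(P-Q)
def fpose(O,psi):
    c,s=np.cos(psi),np.sin(psi)
    return lambda p:np.array([O[0]+c*p[0]-s*p[1],O[1]+s*p[0]+c*p[1],p[2]])
E
python3 - <<'E'
import cv2
def crop(n,x,y,w,h,s):
    im=cv2.imread(f"pics/{n}0.png")[y:y+h,x:x+w]; im=cv2.convertScaleAbs(im,alpha=1.5,beta=15)
    cv2.imwrite(f"pics/{n}0c.png",cv2.resize(im,None,fx=s,fy=s,interpolation=cv2.INTER_CUBIC))
crop("top",280,160,130,140,4); crop("side",235,200,130,140,4)
E
```

```text
(no output)
```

View pics/top0c.png

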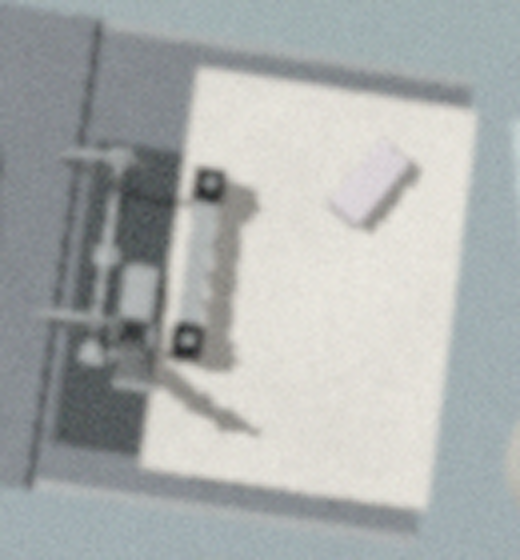

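View pics/side0c.png

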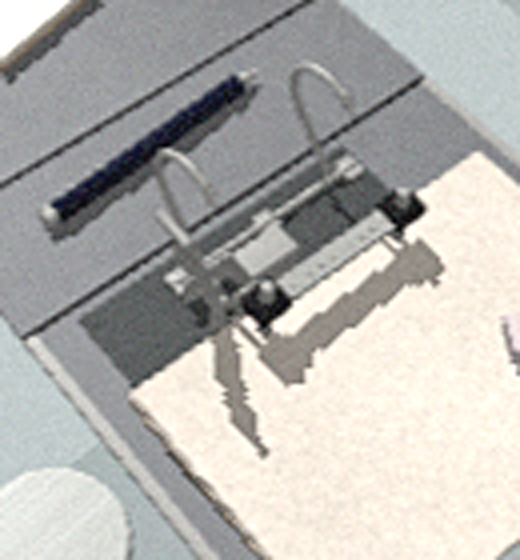

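```bash
cat >> h.py <<'E'
def load(n): return {k:v for k,v in np.load(n+".npz").items()}
E
python3 - <<'E'
from h import *
t=load("top0");s=load("side0")
im=t["pixels"];m=((im.min(2)>95)&((im[:,:,0].astype(int)-im[:,:,2])>0)).astype(np.uint8)
m[:, :310]=0;m[:,402:]=0;m[:170]=0;m[295:]=0
cs=max(cv2.findContours(m,0,2)[0],key=cv2.contourArea);print(cv2.contourArea(cs),cv2.boundingRect(cs))
q=[(196,68),(477,112),(428,512),(142,467)]
P=[plane(t,280+a/4,160+b/4,13) for a,b in q];print(np.round(P,1))
print([round(np.linalg.norm(P[i]-P[(i+1)%4]),1) for i in range(4)])
F=np.array([[105,12],[105,-136],[-105,-136],[-105,12]],float);W=np.array(P)[:,:2]
Fc=F-F.mean(0);Wc=W-W.mean(0)
psi=np.arctan2((Fc[:,0]*Wc[:,1]-Fc[:,1]*Wc[:,0]).sum(),(Fc*Wc).sum())
c,sn=np.cos(psi),np.sin(psi);O=W.mean(0)-np.array([[c,-sn],[sn,c]])@F.mean(0)
print("O",O,"psi",psi)
f=fpose(O,psi)
for p in F: print(np.round(f([*p,13])[:2]-W[list(map(tuple,F)).index(tuple(p))],1))
# posts triangulate: slider tops
for n,a,b in [("post+",(211,185),(405,197)),("post-",(189,340),(268,287))]:
    X,g=tri(t,(280+a[0]/4,160+a[1]/4),s,(235+b[0]/4,200+b[1]/4));print(n,np.round(X,1),g)
for n,p in dict(tip1=[40,0,48],tip2=[-40,0,48],hinge=[-48,26,16],pad=[-48-60*np.cos(1.23)+4*np.sin(1.23),26,16+60*np.sin(1.23)+4*np.cos(1.23)],lip=[-48-76*np.cos(1.23),26,16+76*np.sin(1.23)]).items():
    w=f(p);print(n,np.round(w,1),"top",np.round((proj(t,w)-[280,160])*4),"side",np.round((proj(s,w)-[235,200])*4))
E
```

```text
6300.5 (315, 177, 84, 111)
[[ 657.4  -94.6   13. ]
 [ 636.8 -243.5   13. ]
 [ 428.  -214.7   13. ]
 [ 449.8  -67.3   13. ]]
[np.float64(150.3), np.float64(210.8), np.float64(149.0), np.float64(209.4)]
O [551.45675444 -93.62688704] psi -0.13662228711787777
[-0.3 -1.4]
[0.1 0.8]
[0.9 0.7]
[-0.7 -0.1]
post+ [591.7 -99.6  43.3] 1.7788271116182293
post- [512.9 -88.   46.3] 1.2199988309613725
tip1 [591.1 -99.1  48. ] top [212. 184.] side [402. 191.]
tip2 [511.8 -88.2  48. ] top [190. 341.] side [265. 287.]
hinge [507.4 -61.3  16. ] top [131. 354.] side [211. 296.]
pad [491.3 -59.1  73.9] top [136. 379.] side [182. 242.]
lip [482.3 -57.9  87.6] top [136. 396.] side [165. 235.]
```

```bash
cat >> h.py <<'E'
O=np.array([551.5,-93.6]);PSI=-0.1366
f=fpose(O,PSI)
from scipy.spatial.transform import Rotation as Ro
def go(bot,fx,fy,tipz):
    o=bot.get_obs();R=Ro.from_euler("xyz",o["ee_rot"]).as_matrix()
    w=f([fx,fy,tipz+25]);d=R.T@(w-o["tool_pos"])/1000
    yaw=o["ee_rot"][2]
    e=(PSI-yaw+np.pi/2)%np.pi-np.pi/2
    print((fx,fy,tipz),"shift",np.round(d,4),"roll",round(-np.degrees(e),2),"F",np.round(o["contact_force"],1))
def where(bot):
    o=bot.get_obs();w=np.array(o["tool_pos"]);c,s=np.cos(PSI),np.sin(PSI);d=w[:2]-O
    print("t",o["time"],"file",np.round([c*d[0]+s*d[1],-s*d[0]+c*d[1],w[2]-25],1),"yaw",round(o["ee_rot"][2],4),"F",np.round(o["contact_force"],1),"open",o["opening"])
E
python3 - <<'E'
from h import *
from bench import bot
go(bot,-51,20,180);go(bot,-51,20,130)
E
```

```text
(-51, 20, 180) shift [ 0.4628 -0.4146  0.0512] roll 24.66 F [ 0.8  0.7 -0.2]
(-51, 20, 130) shift [ 0.4628 -0.4145  0.1012] roll 24.66 F [ 0.8  0.7 -0.2]
```

>>> servo_tool(
  plan=[
    {"x":0.035,"y":-0.031,"roll":3,"claw":0},
    {"x":0.07,"y":-0.062,"roll":6,"claw":0},
    {"x":0.105,"y":-0.093,"roll":9,"claw":0},
    {"x":0.14,"y":-0.124,"roll":12,"claw":0},
    {"x":0.175,"y":-0.155,"roll":15,"claw":0},
    {"x":0.21,"y":-0.186,"roll":18,"claw":0},
    {"x":0.245,"y":-0.217,"roll":21,"claw":0},
    {"x":0.28,"y":-0.248,"roll":24.66,"claw":0},
  ],
  grip_force=30,
)

```text
$.plan[0]: bad value
```

```bash
python3 - <<'E'
from h import *
from bench import bot
where(bot);go(bot,-51,20,180);go(bot,-51,20,130)
E
```

```text
t 0.15 file [-298.6 -550.   230.7] yaw 0.2938 F [ 0.8  0.7 -0.2] open 0.9978559609237085
(-51, 20, 180) shift [ 0.4628 -0.4146  0.0512] roll 24.66 F [ 0.8  0.7 -0.2]
(-51, 20, 130) shift [ 0.4628 -0.4145  0.1012] roll 24.66 F [ 0.8  0.7 -0.2]
```

>>> servo_tool(
  plan=[
    {"x":0.035,"y":-0.031,"z":0.0,"roll":3,"claw":0.0},
    {"x":0.07,"y":-0.062,"z":0.0,"roll":6,"claw":0.0},
    {"x":0.105,"y":-0.093,"z":0.0,"roll":9,"claw":0.0},
    {"x":0.14,"y":-0.124,"z":0.0,"roll":12,"claw":0.0},
    {"x":0.175,"y":-0.155,"z":0.0,"roll":15,"claw":0.0},
    {"x":0.21,"y":-0.186,"z":0.0,"roll":18,"claw":0.0},
    {"x":0.245,"y":-0.217,"z":0.0,"roll":21,"claw":0.0},
    {"x":0.28,"y":-0.248,"z":0.0,"roll":24.66,"claw":0.0},
  ],
  grip_force=30,
)

```text
time: 0.95
tool_pos: [377.9, -278.1, 256.3]
ee_rot: [-3.142, -0.0, -0.139]
contact_force: [0.6, -0.6, 0.1]
opening: 0.0
```

```bash
python3 - <<'E'
from h import *
from bench import bot
where(bot);go(bot,-51,20,180);go(bot,-51,20,130)
E
```

```text
t 0.95 file [-146.9 -206.4  231.3] yaw -0.1391 F [ 0.6 -0.6  0.1] open 0.00022637881933174625
(-51, 20, 180) shift [ 0.0953 -0.2266  0.0513] roll -0.14 F [ 0.6 -0.6  0.1]
(-51, 20, 130) shift [ 0.0953 -0.2266  0.1013] roll -0.14 F [ 0.6 -0.6  0.1]
```

>>> servo_tool(
  plan=[
    {"x":0.016,"y":-0.038,"z":0.008,"roll":0,"claw":0.0},
    {"x":0.032,"y":-0.076,"z":0.016,"roll":0,"claw":0.0},
    {"x":0.048,"y":-0.114,"z":0.025,"roll":0,"claw":0.0},
    {"x":0.064,"y":-0.152,"z":0.034,"roll":0,"claw":0.0},
    {"x":0.08,"y":-0.19,"z":0.043,"roll":0,"claw":0.0},
    {"x":0.095,"y":-0.226,"z":0.06,"roll":0,"claw":0.0},
    {"x":0.095,"y":-0.226,"z":0.1,"roll":0,"claw":0.0},
    {"x":0.095,"y":-0.226,"z":0.1,"roll":0,"claw":0.0},
  ],
)

```text
time: 1.75
tool_pos: [499.6, -67.0, 152.7]
ee_rot: [3.141, 0.009, -0.133]
contact_force: [-1.9, -0.3, 0.0]
opening: -0.001
```

```bash
python3 - <<'E'
from h import *
from bench import bot,cams
for n,(x,y,w,h) in dict(top=(260,130,150,150),side=(200,110,170,200),wrist=(0,0,560,420)).items():
    d=cams.get_image(n);im=cv2.convertScaleAbs(np.ascontiguousarray(d["pixels"][y:y+h,x:x+w,::-1]),alpha=1.5,beta=15)
    k=1 if n=="wrist" else 3.5 if n=="top" else 3
    cv2.imwrite(f"pics/{n}1.png",cv2.resize(im,None,fx=k,fy=k,interpolation=cv2.INTER_CUBIC)); np.savez(n+"1.npz",**d)
where(bot);go(bot,-51,20,80)
E
```

```text
t 1.9 file [-52.4  16.5 132.1] yaw -0.1386 F [0.3 0.2 0.4] open 0.0016912027371805268
(-51, 20, 80) shift [ 0.0014 -0.0036  0.0521] roll -0.11 F [0.3 0.2 0.4]
```

View pics/side1.png

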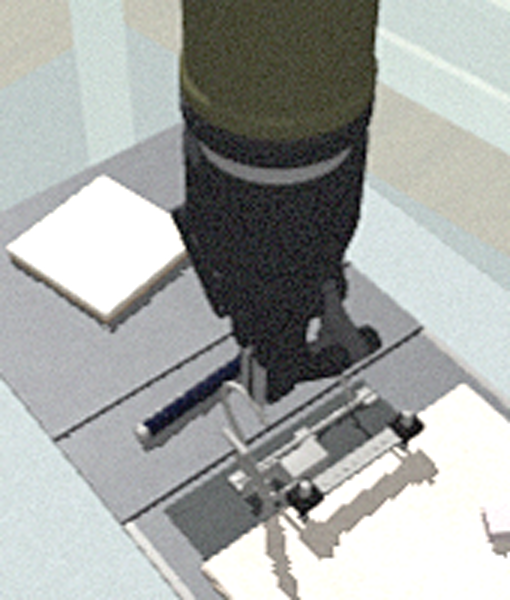

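View pics/wrist1.png

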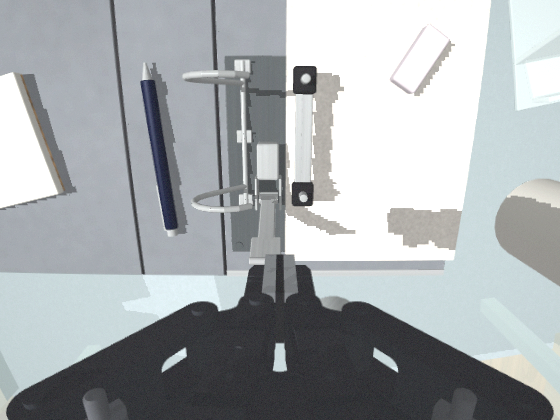

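The side view shows the closed jaws above the mechanism. In the wrist view the lever strip runs from about (267,195) to its lip at (262,260), the posts are at (305,77) and (303,196), and the finger tips are near (280,265). I'll check the file pose against this view.

```bash
python3 - <<'E'
from h import *
w=load("wrist1")
C=-w["R"].T@w["t"];print("cam",C)
for n,p in dict(tip1=[40,0,48],tip2=[-40,0,48],pad=[-64.3,26,73.9],lip=[-73.4,26,87.6],padL=[-64.3,36,73.9],padR=[-64.3,16,73.9],fing=[-52.4,16.5,132.1],fa=[-41.4,16.5,132],fb=[-52.4,31,132],fc=[-52.4,2,132]).items(): print(n,np.round(proj(w,f(p)),1))
E
```

```text
cam [573.07156597 -80.24534572 274.14061603]
tip1 [304.3  77.3]
tip2 [302.2 197.3]
pad [264.5 243.4]
lip [263.8 265.4]
padL [249.2 243.4]
padR [279.7 243.4]
fing [278.8 267.6]
fa [278.8 246.2]
fb [248.4 267.5]
fc [309.3 267.4]
```

>>> servo_tool(
  plan=[
    {"x":0.002,"y":-0.0035,"z":0.02,"roll":0,"claw":0.0},
    {"x":0.002,"y":-0.0035,"z":0.04,"roll":0,"claw":0.0},
    {"x":0.002,"y":-0.0035,"z":0.054,"roll":0,"claw":0.0},
    {"x":0.002,"y":-0.0035,"z":0.054,"roll":0,"claw":0.0},
  ],
)

```text
time: 2.3
tool_pos: [504.3, -66.9, 102.8]
ee_rot: [3.141, 0.0, -0.139]
contact_force: [0.1, 0.3, 0.3]
opening: -0.001
```

```bash
python3 - <<'E'
from h import *
from bench import bot,cams
d=cams.get_image("wrist");cv2.imwrite("pics/wrist2.png",cv2.convertScaleAbs(np.ascontiguousarray(d["pixels"][:,:,::-1]),alpha=1.5,beta=15))
where(bot)
for a in [1.23,1.1,.95,.8,.65,.5,.35,.2,.08]:
    cx=-48-60*np.cos(a)+4*np.sin(a);cz=16+60*np.sin(a)+4*np.cos(a)
    print(a,end=" ");go(bot,cx+11,20,cz)
E
```

```text
t 2.35 file [-50.   20.1  78.4] yaw -0.1387 F [ 0.1 -0.6  0.5] open 0.003774854149436411
1.23 (np.float64(-53.28430841974337), 20, np.float64(73.88627902439987)) shift [-0.0033  0.0001  0.0045] roll -0.12 F [ 0.1 -0.6  0.5]
1.1 (np.float64(-60.650937845288894), 20, np.float64(71.28682608938843)) shift [-0.0107  0.0001  0.0071] roll -0.12 F [ 0.1 -0.6  0.5]
0.95 (np.float64(-68.64732334867553), 20, np.float64(67.13166264521796)) shift [-0.0187  0.0001  0.0113] roll -0.12 F [ 0.1 -0.6  0.5]
0.8 (np.float64(-75.93297819723185), 20, np.float64(61.828192291360025)) shift [-0.026   0.0002  0.0166] roll -0.12 F [ 0.1 -0.6  0.5]
0.65 (np.float64(-82.3442822899992), 20, np.float64(55.49551953835859)) shift [-0.0324  0.0002  0.0229] roll -0.12 F [ 0.1 -0.6  0.5]
0.5 (np.float64(-87.73725155900556), 20, np.float64(48.27586256381367)) shift [-0.0378  0.0002  0.0301] roll -0.12 F [ 0.1 -0.6  0.5]
0.35 (np.float64(-91.99077154102093), 20, np.float64(40.33135929871659)) shift [-0.0421  0.0002  0.0381] roll -0.12 F [ 0.1 -0.6  0.5]
0.2 (np.float64(-95.00931734729426), 20, np.float64(31.840426159068638)) shift [-0.0451  0.0002  0.0465] roll -0.12 F [ 0.1 -0.6  0.5]
0.08 (np.float64(-96.48844360228048), 20, np.float64(24.78208846336084)) shift [-0.0466  0.0002  0.0536] roll -0.12 F [ 0.1 -0.6  0.5]
```

View pics/wrist2.png

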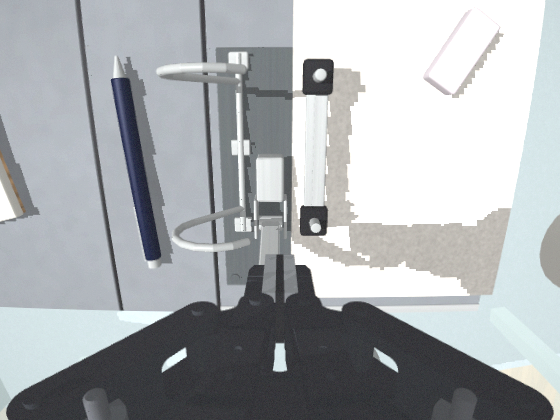

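>>> servo_tool(
  plan=[
    {"x":-0.0035,"y":0.0,"z":0.0035,"roll":0,"claw":0.0},
    {"x":-0.007,"y":0.0,"z":0.0055,"roll":0,"claw":0.0},
    {"x":-0.011,"y":0.0,"z":0.007,"roll":0,"claw":0.0},
    {"x":-0.015,"y":0.0,"z":0.009,"roll":0,"claw":0.0},
    {"x":-0.019,"y":0.0,"z":0.0115,"roll":0,"claw":0.0},
    {"x":-0.019,"y":0.0,"z":0.0115,"roll":0,"claw":0.0},
  ],
)

```text
time: 2.95
tool_pos: [488.1, -63.6, 92.3]
ee_rot: [-3.142, -0.006, -0.137]
contact_force: [3.3, -1.1, 3.9]
opening: -0.001
```

```bash
cat > look.py <<'E'
import sys
from h import *
from bench import bot,cams
k=sys.argv[1]
where(bot)
for n,(x,y,w,h) in dict(side=(200,110,170,200),wrist=(0,0,560,420)).items():
    d=cams.get_image(n);im=cv2.convertScaleAbs(np.ascontiguousarray(d["pixels"][y:y+h,x:x+w,::-1]),alpha=1.5,beta=15)
    s=1 if n=="wrist" else 3
    cv2.imwrite(f"pics/{n}{k}.png",cv2.resize(im,None,fx=s,fy=s,interpolation=cv2.INTER_CUBIC)); np.savez(n+k+".npz",**d)
E
python3 look.py 3
```

```text
t 2.95 file [-66.9  21.1  67.3] yaw -0.1372 F [ 3.3 -1.1  3.9] open -0.000957579426541533
```

View pics/side3.png

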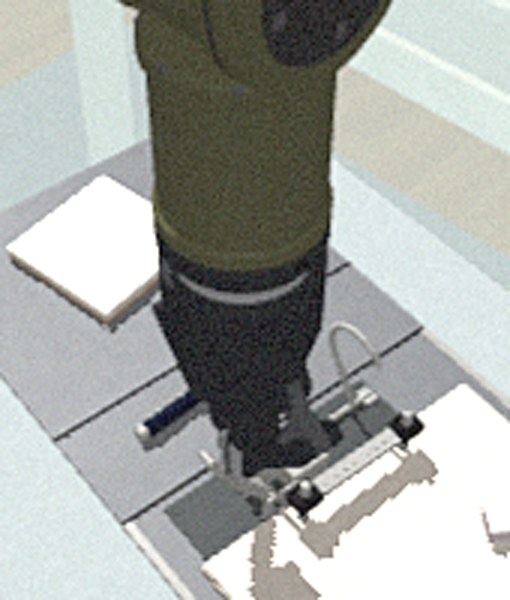

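View pics/wrist3.png

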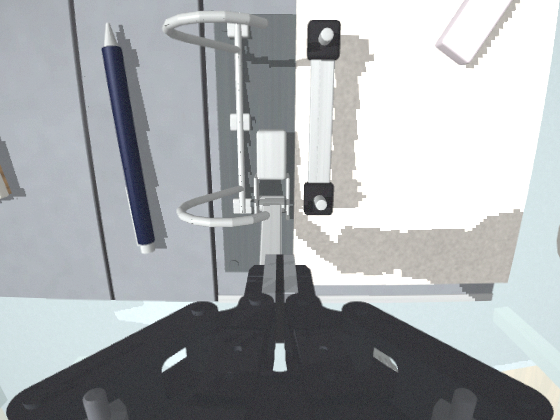

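The wrist view shows the near arch tip moved to (262,213), towards the post at (320,203). The lever is turning at about 5 N, so I'll follow the arc down.

>>> servo_tool(
  plan=[
    {"x":-0.0037,"y":0.0,"z":0.0027,"roll":0,"claw":0.0},
    {"x":-0.0073,"y":0.0,"z":0.0053,"roll":0,"claw":0.0},
    {"x":-0.0137,"y":0.0,"z":0.0116,"roll":0,"claw":0.0},
    {"x":-0.019,"y":0.0,"z":0.019,"roll":0,"claw":0.0},
    {"x":-0.0233,"y":0.0,"z":0.027,"roll":0,"claw":0.0},
    {"x":-0.0264,"y":0.0,"z":0.0353,"roll":0,"claw":0.0},
    {"x":-0.0279,"y":0.0,"z":0.042,"roll":0,"claw":0.0},
    {"x":-0.0279,"y":0.0,"z":0.042,"roll":0,"claw":0.0},
  ],
)

```text
time: 3.85
tool_pos: [457.4, -59.2, 49.4]
ee_rot: [3.141, 0.001, -0.137]
contact_force: [-1.8, 0.9, 12.0]
opening: -0.001
```

```bash
python3 look.py 4
```

```text
t 3.85 file [-97.9  21.3  24.4] yaw -0.1365 F [-1.8  0.9 12. ] open -0.0009533639611210325
```

View pics/side4.png

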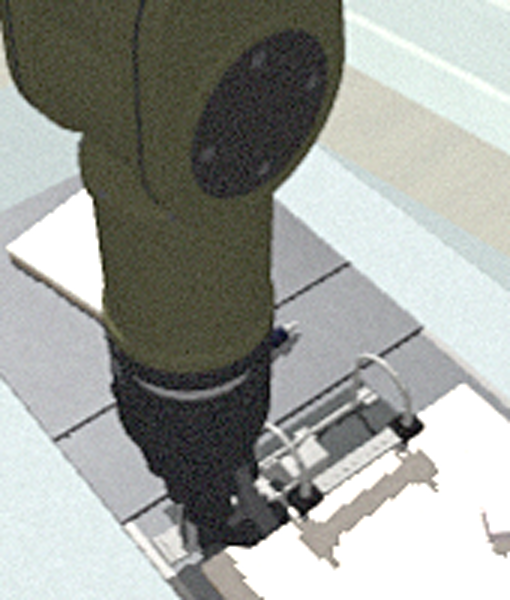

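View pics/wrist4.png

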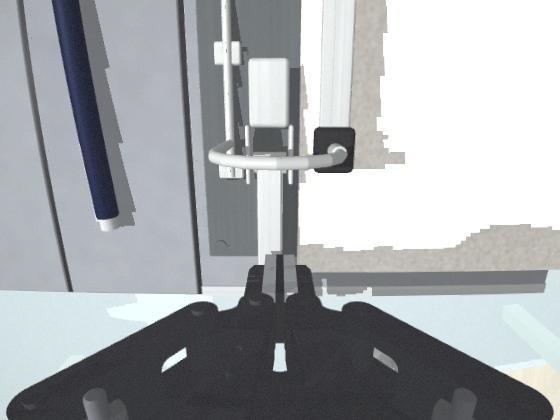

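The arches now bridge to the post, with the arch tip meeting it at wrist (338,153). The lever is flat at its stop with 12 N on it. Next I'll retreat straight up, then move over the bar.

>>> servo_tool(
  plan=[
    {"x":0.0,"y":0.0,"z":-0.03,"roll":0,"claw":0.0},
    {"x":0.0,"y":0.0,"z":-0.065,"roll":0,"claw":0.0},
    {"x":0.0,"y":0.0,"z":-0.1,"roll":0,"claw":0.0},
    {"x":0.03,"y":0.007,"z":-0.1,"roll":0,"claw":0.0},
    {"x":0.065,"y":0.015,"z":-0.1,"roll":0,"claw":0.0},
    {"x":0.098,"y":0.023,"z":-0.1,"roll":0,"claw":0.0},
    {"x":0.098,"y":0.023,"z":-0.1,"roll":0,"claw":0.0},
    {"x":0.098,"y":0.023,"z":-0.1,"roll":0,"claw":0.0},
  ],
)

```text
time: 4.75
tool_pos: [551.6, -95.5, 148.1]
ee_rot: [3.142, 0.001, -0.137]
contact_force: [-1.0, 0.5, -1.0]
opening: -0.002
```

```bash
python3 look.py 5;python3 - <<'E'
from h import *
from bench import bot
go(bot,0,-1,60);go(bot,0,-1,40);go(bot,0,-1,18)
w=load("wrist5")
for p in ([0,0,38],[-40,0,48],[40,0,48],[0,-1,124]):print(p,np.round(proj(w,f(p)),1))
E
```

```text
t 4.75 file [  0.4  -1.8 123.1] yaw -0.1371 F [-1.   0.5 -1. ] open -0.0017665491907973875
(0, -1, 60) shift [ 0.0011 -0.0003  0.0631] roll 0.03 F [-0.4  0.5  0.4]
(0, -1, 40) shift [ 0.0012 -0.0003  0.0831] roll 0.03 F [-0.4  0.5  0.4]
(0, -1, 18) shift [ 0.0013 -0.0003  0.1051] roll 0.03 F [-0.4  0.5  0.4]
[0, 0, 38] [276.5 213.6]
[-40, 0, 48] [276.6 269.7]
[40, 0, 48] [276.2 160.4]
[0, -1, 124] [277.  268.1]
```

View pics/side5.png

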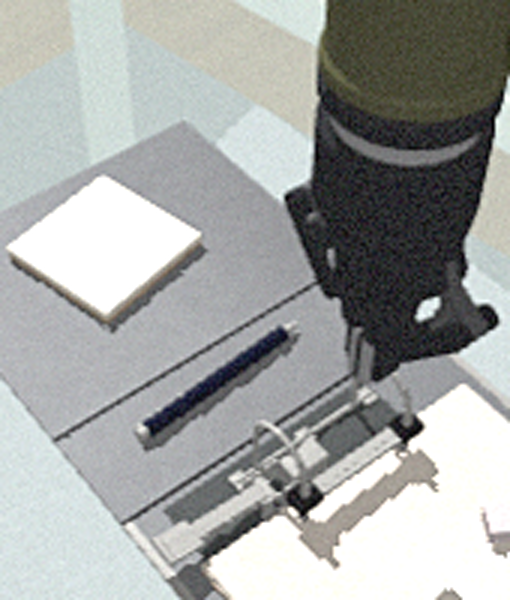

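View pics/wrist5.png

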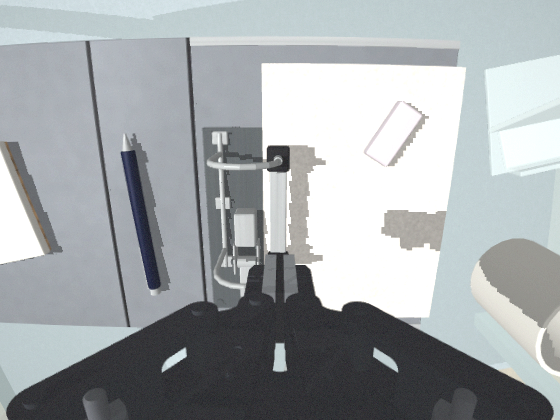

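The lever lies flat on its own. The fingers line up with the bar at wrist column 279, between the sliders. The block beside the mechanism at (245,228) leaves only a few mm, so I'll shift 2 mm towards -y and descend.

>>> servo_tool(
  plan=[
    {"x":0.0,"y":0.002,"z":0.03,"roll":0,"claw":0.0},
    {"x":0.0,"y":0.002,"z":0.06,"roll":0,"claw":0.0},
    {"x":0.0,"y":0.002,"z":0.076,"roll":0,"claw":0.0},
    {"x":0.0,"y":0.002,"z":0.081,"roll":0,"claw":0.0},
    {"x":0.0,"y":0.002,"z":0.085,"roll":0,"claw":0.0},
    {"x":0.0,"y":0.002,"z":0.089,"roll":0,"claw":0.0},
    {"x":0.0,"y":0.002,"z":0.093,"roll":0,"claw":0.0},
  ],
)

```text
time: 5.55
tool_pos: [552.0, -97.2, 56.5]
ee_rot: [-3.142, -0.001, -0.136]
contact_force: [-0.5, 0.3, 3.5]
opening: 0.005
```

```bash
python3 look.py 6
```

```text
t 5.55 file [ 1.  -3.5 31.5] yaw -0.1364 F [-0.5  0.3  3.5] open 0.004860914643297785
```

View pics/wrist6.png

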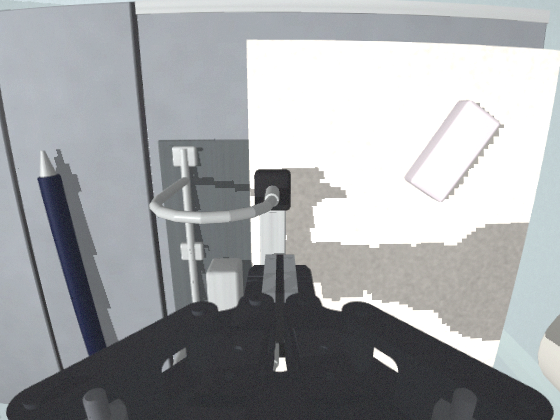

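View pics/side6.png

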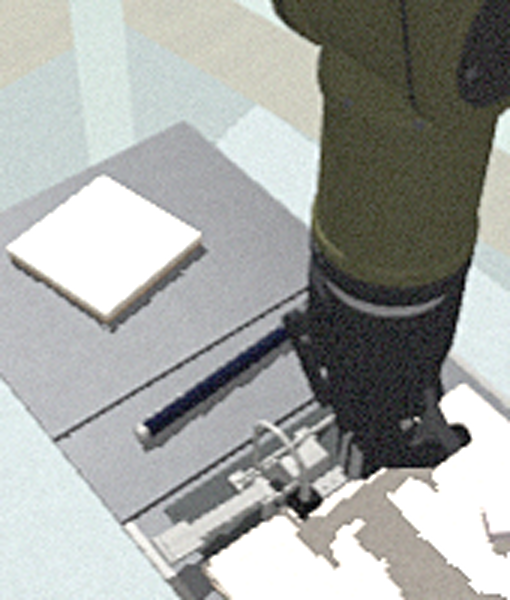

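The force is 3.5 N upward, which matches the slider friction, so the bar is moving. 13.5 mm remain.

>>> servo_tool(
  plan=[
    {"x":0.0,"y":0.0,"z":0.004,"roll":0,"claw":0.0},
    {"x":0.0,"y":0.0,"z":0.008,"roll":0,"claw":0.0},
    {"x":0.0,"y":0.0,"z":0.011,"roll":0,"claw":0.0},
    {"x":0.0,"y":0.0,"z":0.013,"roll":0,"claw":0.0},
    {"x":0.0,"y":0.0,"z":0.013,"roll":0,"claw":0.0},
    {"x":0.0,"y":0.0,"z":0.013,"roll":0,"claw":0.0},
  ],
)

```text
time: 6.25
tool_pos: [552.2, -97.3, 43.0]
ee_rot: [-3.142, -0.001, -0.137]
contact_force: [0.5, 0.5, 5.2]
opening: -0.001
```

```bash
python3 -c "
from h import *
from bench import bot
where(bot)"
```

```text
t 6.25 file [ 1.2 -3.6 18. ] yaw -0.1366 F [0.5 0.5 5.2] open -0.0005877477919607557
```

The tip is at 18.0 mm. I'll push on in small steps until the force clearly rises, to confirm the bar is on the papers.

>>> servo_tool(
  plan=[
    {"x":0.0,"y":0.0,"z":0.001,"roll":0,"claw":0.0},
    {"x":0.0,"y":0.0,"z":0.002,"roll":0,"claw":0.0},
    {"x":0.0,"y":0.0,"z":0.002,"roll":0,"claw":0.0},
    {"x":0.0,"y":0.0,"z":0.002,"roll":0,"claw":0.0},
  ],
)

```text
time: 6.65
tool_pos: [552.2, -97.3, 42.7]
ee_rot: [-3.142, -0.001, -0.137]
contact_force: [-2.9, 1.8, 20.9]
opening: 0.004
```

The force is 21 N with almost no travel, so the bar is seated. Now I'll retreat straight up.

>>> servo_tool(
  plan=[
    {"x":0.0,"y":0.0,"z":-0.015,"roll":0,"claw":0.0},
    {"x":0.0,"y":0.0,"z":-0.04,"roll":0,"claw":0.0},
    {"x":0.0,"y":0.0,"z":-0.08,"roll":0,"claw":0.0},
    {"x":0.0,"y":0.0,"z":-0.12,"roll":0,"claw":0.0},
    {"x":-0.04,"y":0.02,"z":-0.14,"roll":0,"claw":0.0},
    {"x":-0.08,"y":0.05,"z":-0.14,"roll":0,"claw":0.0},
    {"x":-0.11,"y":0.08,"z":-0.14,"roll":0,"claw":0.0},
    {"x":-0.11,"y":0.08,"z":-0.14,"roll":0,"claw":0.0},
  ],
)

```text
time: 7.45
tool_pos: [425.2, -165.5, 181.0]
ee_rot: [3.139, 0.007, -0.145]
contact_force: [0.3, -0.1, -0.0]
opening: 0.003
```

```bash
python3 look.py 7; python3 - <<'E'
from h import *
from bench import cams
w=load("wrist7")
for p in ([0,0,18],[-40,0,21],[40,0,21],[40,0,48],[-108,26,25]):print(p,"wrist",np.round(proj(w,f(p)),1),"side",np.round((proj(load("side7"),f(p))-[200,110])*3))
E
```

```text
t 7.45 file [-115.3  -88.5  156. ] yaw -0.1452 F [ 0.3 -0.1 -0. ] open 0.003078876687385623
[0, 0, 18] wrist [169.4  61. ] side [353. 476.]
[-40, 0, 21] wrist [172.5 112.6] side [302. 510.]
[40, 0, 21] wrist [164.2   5.4] side [402. 439.]
[40, 0, 48] wrist [151.3  -6.2] side [407. 413.]
[-108, 26, 25] wrist [148.7 194.7] side [181. 539.]
```

View pics/side7.png

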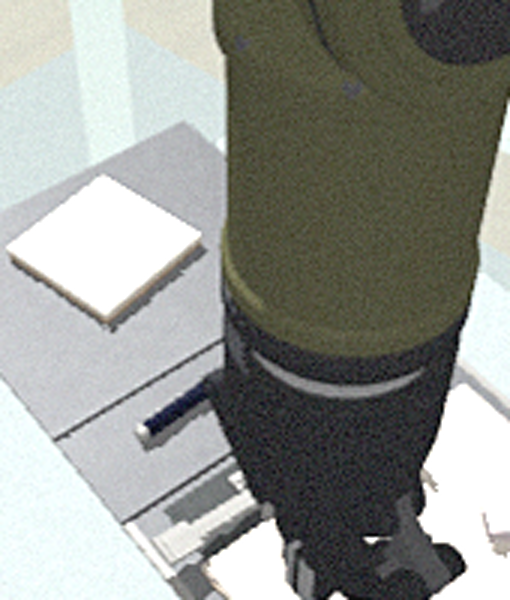

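View pics/wrist7.png

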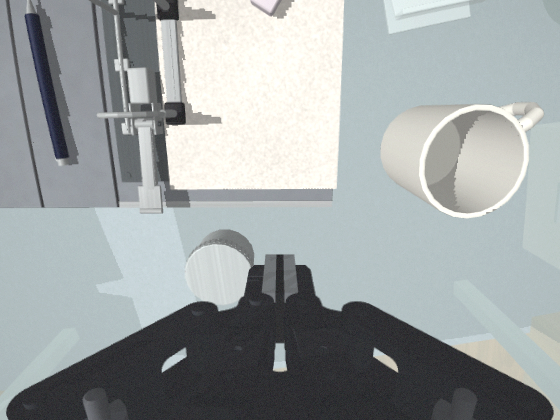

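The wrist view shows the lever flat with its tab at (149,190) and the slider at (175,113), against (172,113) predicted for a bar on the papers. I'll back off further for a clear final view.

>>> servo_tool(
  plan=[
    {"x":0.0,"y":0.03,"z":-0.03,"roll":0,"claw":0.0},
    {"x":0.0,"y":0.065,"z":-0.06,"roll":0,"claw":0.0},
    {"x":0.0,"y":0.1,"z":-0.09,"roll":0,"claw":0.0},
    {"x":0.0,"y":0.14,"z":-0.09,"roll":0,"claw":0.0},
    {"x":0.0,"y":0.18,"z":-0.09,"roll":0,"claw":0.0},
    {"x":0.0,"y":0.22,"z":-0.09,"roll":0,"claw":0.0},
    {"x":0.0,"y":0.22,"z":-0.09,"roll":0,"claw":0.0},
    {"x":0.0,"y":0.22,"z":-0.09,"roll":0,"claw":0.0},
  ],
)

```text
time: 8.35
tool_pos: [402.9, -379.6, 270.5]
ee_rot: [-3.141, -0.001, -0.137]
contact_force: [-0.8, 1.0, -1.5]
opening: -0.0
```

```bash
python3 look.py 8; python3 - <<'E'
from h import *
from bench import cams
d=cams.get_image("top");a=d["pixels"]
cv2.imwrite("pics/top8.png",cv2.resize(cv2.convertScaleAbs(np.ascontiguousarray(a[120:340,150:480,::-1]),alpha=1.5,beta=15),None,fx=2.3,fy=2.3))
E
```

```text
t 8.35 file [-108.3 -303.6  245.5] yaw -0.1369 F [-0.8  1.  -1.5] open -0.0003644921213165333
```

View pics/side8.png

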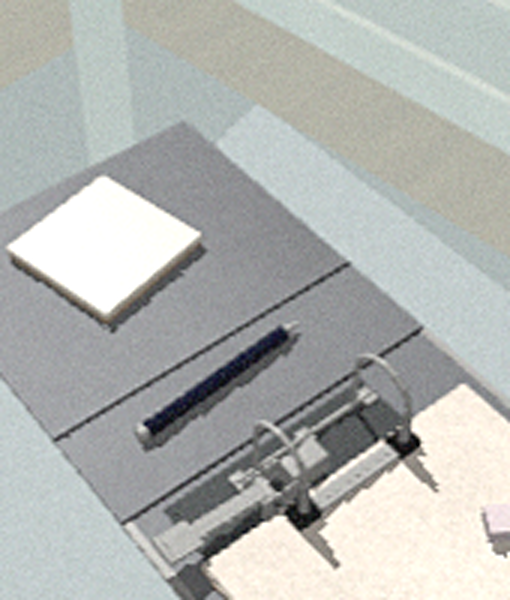

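View pics/top8.png

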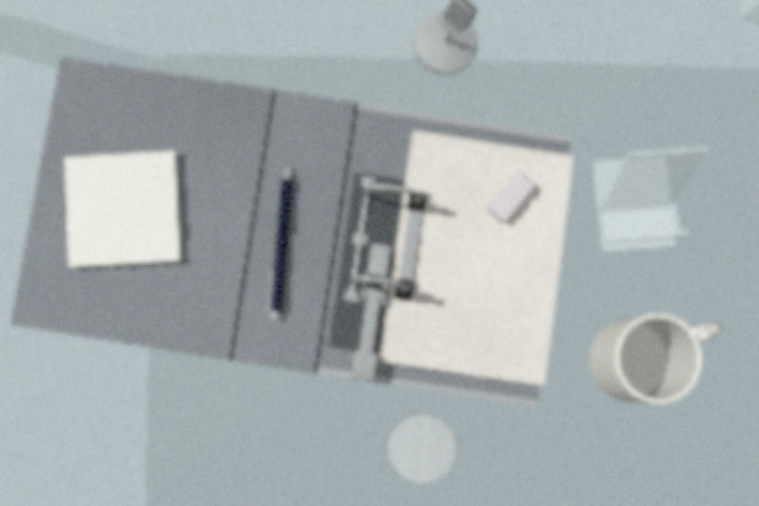

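The side and top views show the lever flat (side (215,515)), both arches on the posts, and the sliders on the papers at side (302,510) and (402,439). Those match the predictions to the pixel. The bystanders look unmoved, so I'll hand in.

```bash
python3 -c "
from bench import bot
print(bot.close_job())"
```

```text
the job is handed in; nothing more can be done
None
```

The file is shut and I've handed the job in, at about 8.5 s of the 38 s allowed; the hand-in gave no verdict.

- **Lever:** I pressed the tab over and down with the closed fingertips until the lever snapped flat. It stayed flat on its own after I backed off, and both arches meet their posts.
- **Paper bar:** After the lever, I pushed the bar down until it stopped on the papers, with the fingertips at 18 mm, the height expected for its top face. It slid at 3.5 to 5 N, and force rose to 21 N once seated. That was the most force read at any stop. In the final side view both sliders sit where a fully lowered bar should put them.
- **Everything else:** The pen, eraser, tile, tin, mug, phone stand and clip holder look unmoved by eye in the last top view. The arm ended clear of everything.

No check failed or disagreed. One move call was refused because its rows left out `z`; nothing moved, and I sent it again with `z` in.

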